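# Rock the stuck marbling rake out of its drip stand

### The arm

A 6-joint arm with a two-finger parallel gripper is mounted at the origin on the work surface. World frame = base frame: x ahead of the robot, y to its left, z up, the work surface at z = 0. Lengths are in m, angles in degrees, forces in N, time in s.
With the tool pointing down it reaches from about 0.4 to 0.825 m from the base axis. Payload 7 kg.
Tool frame: the origin (TCP) lies on the centre line of the jaws, within the pads' length; the fingertips stand 8 mm ahead of it and the grasp point (between the pads) lies 11 mm behind it; z points along the fingers, y is the line along which they close (so a half turn about z gives the same grasp; the last joint's range is limited). The gripper opens to 88 mm and grips with 3 to 60 N. Pads are 19 mm wide; open, the fingers measure 130 mm over their backs; the gripper's body (78 mm by 193 mm) begins 47 mm behind the grasp point.
Start: joints at [88.528, 20.546, 0.682, 0, -70.136, -16.507], TCP at [0.208, 0.642, 0.235] pointing down, gripper open.
Joint ranges: [-176.03, 176.03], [-82.01, 121.73], [-58.28, 71.71], [-173.87, 95.51], [-174.79, -0.11], [-173.66, 173.66]. Speed limits (degrees/s): [136.94, 136.94, 172.46, 180, 180, 180].

### API

Orientations are given as [roll, pitch, yaw] about the fixed x, y, z axes, in that order (R = Rz(yaw) Ry(pitch) Rx(roll)).
In Python, from plant import r gives the robot as it stands.
- The arm moves only by the tool carry_out, never from a script. Its argument "targets" is a list of rows, each a list of 6 numbers: the shift along the tool's x, y, z scaled (see below), then the turn, a rotation vector about the tool's x, y, z scaled (see below). A call has 1 to 5 rows; each row shifts and turns the commanded pose from where the row before left it, along the tool's axes as they then stand; what a row does not reach is not made up. The controller multiplies each number of a shift by 0.5 m and each number of a turn by 60 degrees. A row lasts 1/8 s, in which the tool goes at most 62.5 mm and 10.7 degrees, less where a joint would pass 70% of its speed; a pose out of reach is approached as far as the arm can. A call with a number of a shift or a turn outside -1 to 1 is refused whole. A call with a gripper value outside its range is refused whole. "hand" is the opening, from 0 (shut) to 1 (fully open), set as the call begins (left out, the last holds). The fingers move at their own pace and stop on an object; "squeeze" is the grip in N (left out, the last holds). Time passes only in rows, so rows that do not move let the fingers close. It gives the time, the measured TCP pose, the force, the opening and the grip force at its end, in the units of the state.
- r.get_state(): the state, without advancing time (a new reading comes with each control period).
- r.capture(name): name is "side" or "top"; returns the picture (400x640x3 uint8, red, green, blue); there is no depth.
- r.camera_info(name): a dict with "K" (3x3 intrinsics, pixels), "distortion" ([k1, k2, p1, p2, k3] as OpenCV has them; the pictures are not rectified), "eye" and "attitude" of the camera in the world. Camera axes: x right, y down, z forward; pixel columns grow to the right and rows downward; lengths in m; the calibration is good to about 2 mm. A picture is of the moment at which its call begins. camera_info takes no time and is no camera call.
- r.close_job(): hands the job in; it is judged then, once.
The state is a dict: "time_s": time; "joints": joint angles; "qd": joint speeds; "joint_torque": joint torques, N m; "tcp_pos": TCP position; "eef_rot": TCP orientation; "contact_force": force on the tool from outside, world axes, zero at the start; "moment": the same for the moment, N m; "gripper_width": finger opening in m; "gripper_force": force on a finger pad.
Only numpy, scipy, OpenCV 4.12 (cv2) and the standard library are available. Lean on these libraries where they do the work, as an engineer would, in place of code of your own. Each camera call takes 0.05 s, during which the arm holds its last target. There are 200 camera calls.

### The job

The marbling rake has stuck in its drip stand: work it free by rocking it end to end in the slot (a good visible tilt, both ways, several times), because a straight pull lifts the stand, which has to stay flat on the table and about where it is. Finish still holding the rake, still and roughly level and upright, over the slot with its teeth just clear of the stand (between 1 and 4 cm above it), and leave the jars and the brush alone.

Things in the scene. Friction and masses are not known exactly. Their poses are not given: they have to be found in the camera images.
- stand: Loose drip stand, 1.5 kg: dark steel foot 220 x 100 x 8 mm carrying a dark brown wooden block 156 (x) x 72 (y) mm, top 50 mm above the table. A slot in the block's top: 108 mm long (x), 19 mm wide (y), 42 mm deep. Origin: centre of the foot's underside; x along foot and slot, z up. Pulling the rake straight up must beat both jaw pairs at once and lifts the stand.
- stand_jaws (a point): Middle of the slot at jaw height, 41 mm above the stand's underside. At 30 mm either side of it along x, sprung black rubber jaws (16 mm long, 34 to 48 mm high) pinch the bar; each pair holds it with about 10 to 14 N. Turning the rake about stand y, about a point between the pairs at this height, slides one end up for less than 1 N m. The bar can tilt about 0.13 rad each way.
- rake: Marbling rake, pale wood, loose, 0.14 kg. Origin: middle of the tooth row at the tips; x along the bar, z up. Steel teeth 0 to 12 mm up, row 82 mm long; bar 96 (x) x 16 (y) mm, 12 to 46 mm up; block handle on its middle, to 91 mm up. Starts upright in the slot along stand x, tips 14 mm over the table with 6 mm of air below. Free of the jaws once raised about 22 mm.
- rake_handle (a point): Centre of the rake's handle, 68 mm above the teeth tips: a plain block 46 (rake x) x 16 (y) x 45 mm high (z) with flat faces. Gripped firmly (about 50 N) it can be tilted by the hand; the firmest hold is across the 46 mm, fingers closing along rake x.
- jar_tall: Bystander: closed glass jar, 64 mm diameter, 115 mm tall; origin at the centre of its underside.
- jar_low: Bystander: closed green glass jar, 76 mm diameter, 75 mm tall; origin at the centre of its underside.
- brush: Bystander: brush lying on the table to the robot's right, about 200 mm long; origin under its middle.

How it is judged (in metres and radians):
On the way, in this order (a step that is already met when the one before it is completed fails the run):
1. the rake is tilted at least 0.03 rad one way (its +x end up) while its bar is still in the slot (angle between rake's own x axis and vertical below 1.541 rad and z of rake in the frame of stand below 0.036 m).
2. then at least 0.03 rad the other way (its -x end up), still in the slot (angle between rake's own x axis and vertical above 1.601 rad and z of rake in the frame of stand below 0.038 m).
At the end, for the whole second after the job is handed in: The rake is held still in the fingers, tips 3 to 50 mm above the stand's top, within 35 mm of the middle of the slot, within 0.25 rad of upright, not touching the stand; the stand is flat on the table within 40 mm of its start (z of rake in the frame of stand between 0.053 and 0.1 m and horizontal distance between rake and stand below 0.035 m and angle between rake's own z axis and vertical below 0.25 rad and contact force between rake and stand below 0.2 N and contact force between rake and the fingers above 2 N and linear speed of rake below 0.03 m/s and height (world z) of stand below 0.003 m and angle between stand's own z axis and vertical below 0.03 rad and distance of stand from where it was at the start of the episode below 0.04 m); the arm keeps its last pose, push and grip.
It fails at once if the stand is lifted or tipped off the table (more than 6 mm or 0.06 rad) (height (world z) of stand above 0.006 m or angle between stand's own z axis and vertical above 0.06 rad).
It fails at once if the stand is dragged more than 40 mm (distance of stand from where it was at the start of the episode above 0.04 m).
It fails at once if a jar or the brush is disturbed (more than 20 mm) (distance of any of jar_tall, jar_low, brush from where it was at the start of the episode above 0.02 m).
It also fails if it takes over 53 s, if anything falls off the work surface, if the arm or the gripper's body presses on something with over 40 N, if the wrist force passes 120 N, or if a joint passes its speed limit or range.

## Working session

There is one attempt and no reset: what is moved stays moved. The work goes in short steps, Python scripts to look and compute and a tool call to move; the robot and the scene stay as the last step left them, time stands still between calls to the robot, and variables do not carry over. Pictures are saved under pics/ and viewed, at most 10 in all, crops included, and the job is handed in when it is done.

Besides the shell and the picture viewer there is one more tool, called after "Request:" in YAML: its name, and indented under it one key for each argument. carry_out: Moves the arm, as the interface text tells. Its arguments: {"type":"object","properties":{"targets":{"type":"array","items":{"type":"array","items":{"type":"number","minimum":-1,"maximum":1}}},"hand":{"type":"number"},"squeeze":{"type":"number"}},"required":["targets"]}

```bash
mkdir -p pics; python3 - <<'E'
from plant import r
import cv2
for n in("side","top"):
    cv2.imwrite(f"pics/{n}0.png",r.capture(n)[:,:,::-1]); i=r.camera_info(n); print(i)
s=r.get_state();print(s)
E
```

```text
{'K': array([[472.41995464,   0.        , 308.83919993],
       [  0.        , 472.41995464, 206.77206073],
       [  0.        ,   0.        ,   1.        ]]), 'distortion': array([-0.09782943,  0.        ,  0.        ,  0.        ,  0.        ]), 'eye': array([ 0.09018074, -0.7561727 ,  0.92220715]), 'attitude': array([-135.43857222,   -0.98639835,  -29.53915631])}
{'K': array([[493.99170419,   0.        , 320.85569158],
       [  0.        , 493.99170419, 195.89051618],
       [  0.        ,   0.        ,   1.        ]]), 'distortion': array([-0.09648925,  0.        ,  0.        ,  0.        ,  0.        ]), 'eye': array([ 0.27525329, -0.06710147,  1.32614058]), 'attitude': array([-169.67036748,   -0.35751078,  -88.96439498])}
{'time_s': 0.1, 'joints': array([ 8.85284511e+01,  2.05866191e+01,  6.40158683e-01, -1.75279100e-02,
       -7.01361650e+01, -1.65059309e+01]), 'qd': array([-0.04689421, -0.02206803,  0.07843661,  0.14763881, -0.04122611,
        0.06007586]), 'joint_torque': array([-1.27491137e-03, -5.84166777e+01,  2.93752170e+01,  7.01548353e+00,
        1.01937188e-02, -5.53920711e-05]), 'tcp_pos': array([0.20823977, 0.64163615, 0.23373369]), 'eef_rot': array([ 1.79916098e+02, -7.67786828e-03, -1.79834418e+01]), 'contact_force': array([ 0.22802649, -0.3955593 ,  0.2726837 ]), 'moment': array([-0.01289437, -0.03202183,  0.04136711]), 'gripper_force': 0.0, 'gripper_width': 0.08752021320224002}
```

View pics/top0.png

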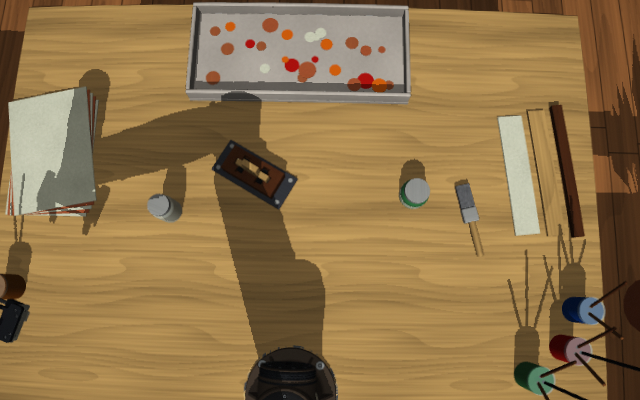

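View pics/side0.png

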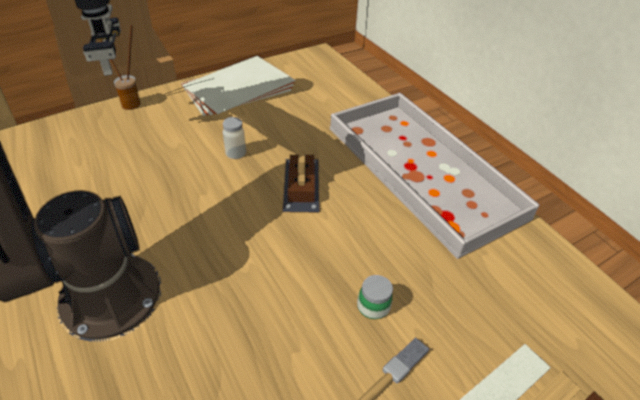

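The top view shows the stand at about (254,174), its foot corners near (229,140), (297,180), (280,208) and (213,168). The pale rake handle is near (255,170). The tall jar is at (164,207), the low jar at (414,192) and the brush at (468,215). The side view has the stand at (302,183) and the handle at (302,165).

```bash
cat > h.py <<'E'
import numpy as np,cv2
from plant import r
from scipy.spatial.transform import Rotation as R
def ray(n,px):
    i=r.camera_info(n); u=cv2.undistortPoints(np.float64(px).reshape(-1,1,2),i["K"],i["distortion"]).reshape(-1,2)
    return i["eye"],R.from_euler('xyz',i["attitude"],degrees=True).apply(np.c_[u,np.ones(len(u))])
def plane(n,px,z):
    e,d=ray(n,px); return e+d*((z-e[2])/d[:,2])[:,None]
def tri(a,b):
    A=np.zeros((3,3));B=np.zeros(3)
    for n,p in(("top",a),("side",b)):
        e,d=ray(n,[p]);d=d[0]/np.linalg.norm(d[0]);M=np.eye(3)-np.outer(d,d);A+=M;B+=M@e
    return np.linalg.solve(A,B)
E
python3 - <<'E'
from h import *
im=cv2.imread("pics/top0.png").astype(int);B,G,Rr=im[:,:,0],im[:,:,1],im[:,:,2]
foot=((Rr-B<12)&(Rr<110)).astype(np.uint8); block=((Rr<120)&(Rr-G>0.28*Rr)).astype(np.uint8)
box=np.zeros_like(foot);box[130:218,205:305]=1
hand=((Rr>125)&(Rr-B>35)).astype(np.uint8)
def big(m):
    c,_=cv2.findContours(m,0,2);return max(c,key=cv2.contourArea)
fm=(foot|block)*box
c=big(cv2.morphologyEx(fm,cv2.MORPH_CLOSE,np.ones((5,5))))
W=plane("top",c.reshape(-1,2),.008);q=cv2.minAreaRect(np.float32(W[:,:2]*1000));print("foot rect",q)
print(cv2.boxPoints(q))
hb=np.zeros_like(hand);hb[150:190,228:280]=1
# handle: pale inside the foot contour
ins=np.zeros_like(hand);cv2.drawContours(ins,[cv2.erode(fm,np.ones((1,1)))*0+0 and c] if 0 else [c],-1,1,-1)
ins=cv2.erode(ins,np.ones((7,7)))
ch=big(hand*ins*hb);print("hand px",cv2.minAreaRect(ch),cv2.contourArea(ch))
Wh=plane("top",ch.reshape(-1,2),.105);print("hand",cv2.minAreaRect(np.float32(Wh[:,:2]*1000)))
v=im.astype(np.uint8)
v2=v.copy();cv2.drawContours(v2,[c],-1,(0,255,0),1);cv2.drawContours(v2,[ch],-1,(255,0,0),1)
a=np.hstack([cv2.resize(x[130:220,205:305],None,fx=4,fy=4,interpolation=cv2.INTER_CUBIC) for x in(v,v2)])
s=cv2.imread("pics/side0.png")[140:220,260:345];s=cv2.resize(s,(425,400),interpolation=cv2.INTER_CUBIC)
cv2.imwrite("pics/c1.png",a);cv2.imwrite("pics/c2.png",s)
E
```

```text
foot rect ((574.2343139648438, 113.60711669921875), (217.46522521972656, 98.13123321533203), 60.2916145324707)
[[477.73157    43.48265  ]
 [562.96436    -5.1497955]
 [670.73706   183.73158  ]
 [585.5043    232.36403  ]]
hand px ((252.03843688964844, 167.19229125976562), (9.707253456115723, 5.824352264404297), 33.6900634765625) 41.5
hand ((568.7973022460938, 105.69573974609375), (25.438365936279297, 14.920661926269531), 57.122894287109375)
```

View pics/c1.png

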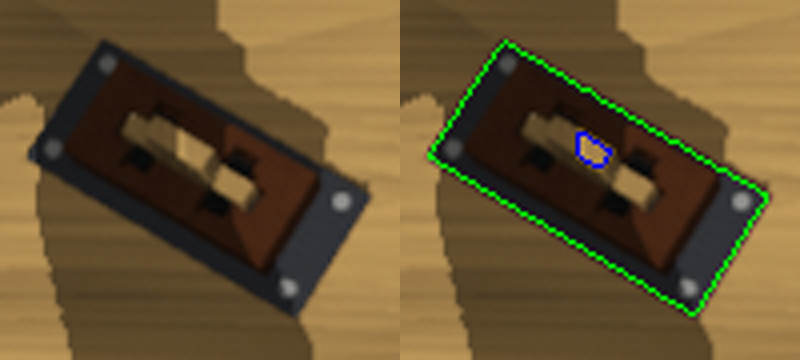

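View pics/c2.png

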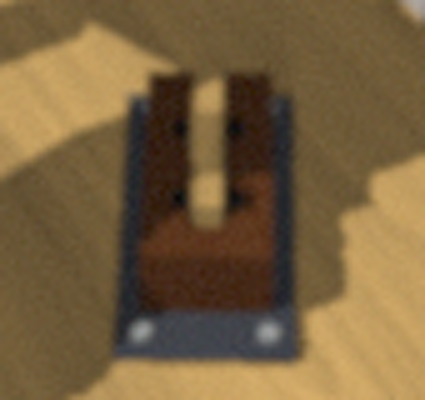

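The crops show the foot outlined cleanly, with its centre near full-image (254,174). The bar ends are near (237,162) and (267,178), and the handle top is around (251,166).

```bash
cat >> h.py <<'E'
def rel(pos,rpy):
    s=r.get_state();T=R.from_euler('xyz',s["eef_rot"],degrees=True);G=R.from_euler('xyz',rpy,degrees=True)
    d=np.array(pos)-s["tcp_pos"]
    print("shift(old axes)",(T.inv().apply(d)/.5).round(4),"shift(new axes)",(G.inv().apply(d)/.5).round(4),"turn",((T.inv()*G).as_rotvec(degrees=True)/60).round(4))
E
python3 - <<'E'
from h import *
print(plane("top",[(237.5,161.5),(268,177.5)],.06), plane("top",[(251,165.7)],.105))
# side crop: handle centre-line/bar
print(tri((251,165.7),(260+208/5,140+85/5*1)))
# stand slot vs. side: foot near edge centre
print("side foot near edge",plane("side",[(260+118/5,140+357/5),(260+298/5,140+357/5)],.008))
print("side bar near end",plane("side",[(260+207/5,140+200/5)],.06))
for n,px in(("top",(164,207)),("top",(414,192))):print(plane(n,[px],.1))
rel([.574,.1136,.235],[180,0,-29.7])
E
```

```text
[[0.59433497 0.15125095 0.06      ]
 [0.55252675 0.06876165 0.06      ]] [[0.57259334 0.10844519 0.105     ]]
[0.57246648 0.10767408 0.10859773]
side foot near edge [[ 0.47961078  0.03673691  0.008     ]
 [ 0.56464256 -0.00959388  0.008     ]]
side bar near end [[0.55431459 0.07370991 0.06      ]]
[[0.46261233 0.32599479 0.1       ]]
[[ 0.51342171 -0.30693953  0.1       ]]
shift(old axes) [ 1.0218  0.7786 -0.0013] shift(new axes) [ 1.1587  0.5549 -0.0025] turn [ 0.0014 -0.0003  0.1953]
```

Request:
carry_out:
  targets:
    - [0,0,0,0,0,0.0975]
    - [0,0,0,0,0,0.0975]
    - [0.04,0.02,0,0,0,0]
    - [0.08,0.038,0,0,0,0]
    - [0.08,0.038,0,0,0,0]
  hand: 1
  squeeze: 55

```text
time_s: 0.72
tcp_pos: [0.2722, 0.5489, 0.2341]
eef_rot: [180.0, -0.0, -29.6]
contact_force: [0.5, -0.6, -0.0]
gripper_width: 0.0876
gripper_force: 0.0
```

Request:
carry_out:
  targets:
    - [0.08,0.038,0,0,0,0]
    - [0.08,0.038,0,0,0,0]
    - [0.08,0.038,0,0,0,0]
    - [0.08,0.038,0,0,0,0]
    - [0.08,0.038,0,0,0,0]

```text
time_s: 1.35
tcp_pos: [0.3988, 0.3669, 0.2346]
eef_rot: [180.0, 0.0, -29.6]
contact_force: [0.4, 0.8, 0.5]
gripper_width: 0.0879
gripper_force: 0.0
```

Request:
carry_out:
  targets:
    - [0.08,0.038,0,0,0,0]
    - [0.08,0.038,0,0,0,0]
    - [0.08,0.038,0,0,0,0]
    - [0.08,0.038,0,0,0,0]
    - [0.08,0.038,0,0,0,0]

```text
time_s: 1.98
tcp_pos: [0.5252, 0.1854, 0.2346]
eef_rot: [-180.0, 0.0, -29.6]
contact_force: [-0.2, 0.5, -1.1]
gripper_width: 0.0877
gripper_force: 0.0
```

```bash
python3 - <<'E'
from h import *
rel([.573,.111,.235],[180,0,-29.7]);s=r.get_state();print(s["time_s"],s["tcp_pos"],s["eef_rot"],s["qd"].round(1),s["contact_force"],s["joints"])
E
```

```text
shift(old axes) [ 0.1567  0.0822 -0.0009] shift(new axes) [ 0.1569  0.0819 -0.0008] turn [-0.      0.0001  0.0016]
1.975 [0.52515843 0.18543889 0.23457656] [-1.79997753e+02  5.16914317e-03 -2.96026715e+01] [-38.8   8.    9.7   0.1  -1.7  38.5] [-0.22734118  0.52963261 -1.10700584] [ 3.95888416e+01  9.46497139e+00 -1.44012338e+01 -6.15672897e-03
 -6.61335306e+01  2.08109778e+01]
```

Request:
carry_out:
  targets:
    - [0.07,0.036,0,0,0,0]
    - [0.055,0.029,0,0,0,0]
    - [0.032,0.017,0,0,0,0]
    - [0,0,0,0,0,0]
    - [0,0,0,0,0,0]

```text
time_s: 2.6
tcp_pos: [0.5724, 0.1133, 0.2345]
eef_rot: [180.0, 0.0, -29.7]
contact_force: [-0.3, 0.2, 0.2]
gripper_width: 0.0878
gripper_force: 0.0
```

```bash
python3 - <<'E'
from h import *
rel([.573,.111,.073],[180,0,-29.7]);s=r.get_state();print(s["tcp_pos"],s["eef_rot"],s["qd"].round(1))
a=r.capture("top")[90:230,180:330,::-1];b=r.capture("side")[60:230,230:380,::-1]
cv2.imwrite("pics/d.png",np.hstack([cv2.resize(a,(400,400),interpolation=2),cv2.resize(b,(353,400),interpolation=2)]))
E
```

```text
shift(old axes) [0.0034 0.0035 0.323 ] shift(new axes) [0.0034 0.0035 0.323 ] turn [0.     0.0002 0.0007]
[0.57240209 0.11334237 0.23450267] [ 1.79999891e+02  1.33329584e-02 -2.96552740e+01] [ 0.7 -0.1  0.   0.  -0.  -0.1]
```

View pics/d.png

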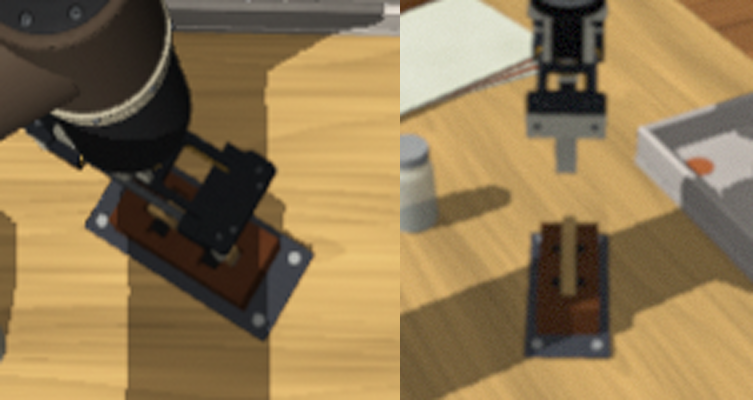

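The crops show the open gripper directly over the rake: in the side crop the finger is at x≈567 and the handle at x≈568. Descending.

Request:
carry_out:
  targets:
    - [0.0034,0.0035,0.05,0,0,0]
    - [0,0,0.08,0,0,0]
    - [0,0,0.06,0,0,0]
    - [0,0,0.04,0,0,0]
    - [0,0,0.03,0,0,0]

```text
time_s: 3.32
tcp_pos: [0.573, 0.1114, 0.1037]
eef_rot: [180.0, 0.0, -29.6]
contact_force: [-0.1, -0.4, 0.5]
gripper_width: 0.0877
gripper_force: 0.0
```

Request:
carry_out:
  targets:
    - [0,0,0.025,0,0,0]
    - [0,0,0.02,0,0,0]
    - [0,0,0.012,0,0,0]
    - [0,0,0.006,0,0,0]
    - [0,0,0,0,0,0]

```text
time_s: 3.95
tcp_pos: [0.5736, 0.1108, 0.0732]
eef_rot: [-180.0, -0.0, -29.7]
contact_force: [0.4, 0.2, -0.1]
gripper_width: 0.0877
gripper_force: 0.0
```

```bash
python3 - <<'E'
from h import *
rel([.573,.111,.073],[180,0,-29.7]);s=r.get_state();print(s["tcp_pos"],s["eef_rot"],s["contact_force"])
b=r.capture("side")[110:220,250:350,::-1]
cv2.imwrite("pics/e.png",cv2.resize(b,None,fx=5,fy=5,interpolation=2))
E
```

```text
shift(old axes) [-0.0012  0.0002  0.0004] shift(new axes) [-0.0012  0.0002  0.0004] turn [-0.0001 -0.0002  0.0003]
[0.57356988 0.11080329 0.07318192] [-1.79991685e+02 -9.19422791e-03 -2.96808566e+01] [ 0.37978707  0.21993983 -0.14693757]
```

View pics/e.png

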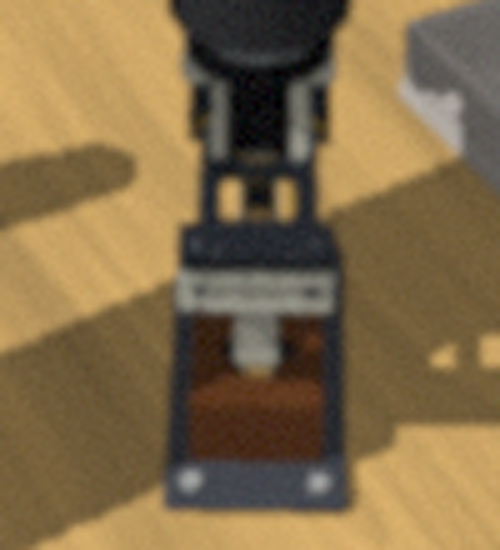

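The finger, at about (257,340) in the crop, sits centred on the bar end at (258,372). Closing.

Request:
carry_out:
  targets:
    - [0,0,0,0,0,0]
    - [0,0,0,0,0,0]
    - [0,0,0,0,0,0]
    - [0,0,0,0,0,0]
    - [0,0,0,0,0,0]
  hand: 0
  squeeze: 55

```text
time_s: 4.62
tcp_pos: [0.5748, 0.1123, 0.0732]
eef_rot: [-179.8, -0.1, -29.7]
contact_force: [3.3, 7.1, -3.5]
gripper_width: 0.0456
gripper_force: 55.0
```

Request:
carry_out:
  targets:
    - [0,0,0,0,0,0]
    - [0,0,0,0,0,0]
    - [0,0,0,0,0,0]
    - [0,0,0,0,0,0]

```text
time_s: 5.12
tcp_pos: [0.5748, 0.1123, 0.0732]
eef_rot: [-179.8, -0.1, -29.7]
contact_force: [3.5, 5.5, -3.7]
gripper_width: 0.046
gripper_force: 55.0
```

Request:
carry_out:
  targets:
    - [0,-0.004,0,0,0,0]
    - [0,0,0,0,0,0]

```text
time_s: 5.38
tcp_pos: [0.5747, 0.1125, 0.0732]
eef_rot: [-180.0, -0.0, -29.7]
contact_force: [1.0, 0.4, 0.9]
gripper_width: 0.0457
gripper_force: 55.0
```

Request:
carry_out:
  targets:
    - [0,0.0012,0,0.018,0,0]
    - [0,0.0012,0,0.018,0,0]
    - [0,0.0012,0,0.018,0,0]
    - [0,0.0012,0,0.018,0,0]
    - [0,0,0,0,0,0]

```text
time_s: 6.0
tcp_pos: [0.5733, 0.1103, 0.073]
eef_rot: [-175.6, -0.0, -29.7]
contact_force: [2.6, 0.5, -4.0]
gripper_width: 0.0456
gripper_force: 55.0
```

```bash
python3 - <<'E'
from h import *
s=r.get_state();print(s["tcp_pos"],s["eef_rot"],s["contact_force"],s["moment"])
E
```

```text
[0.57328417 0.11034211 0.07302433] [-1.75615726e+02 -4.64765920e-03 -2.97221888e+01] [ 2.61523138  0.46176132 -3.99482785] [-0.06733181 -0.85036419  0.01008011]
```

Request:
carry_out:
  targets:
    - [0,-0.0012,0,-0.018,0,0]
    - [0,-0.0012,0,-0.018,0,0]
    - [0,-0.0012,0,-0.018,0,0]
    - [0,-0.0012,0,-0.018,0,0]
    - [0,-0.0012,0,-0.018,0,0]

```text
time_s: 6.62
tcp_pos: [0.5747, 0.113, 0.073]
eef_rot: [178.8, 0.0, -29.7]
contact_force: [1.6, -2.2, -1.4]
gripper_width: 0.0455
gripper_force: 55.0
```

Request:
carry_out:
  targets:
    - [0,-0.0012,0,-0.018,0,0]
    - [0,-0.0012,0,-0.018,0,0]
    - [0,-0.0012,0,-0.018,0,0]
    - [0,-0.0006,0,-0.01,0,0]
    - [0,0,0,0,0,0]

```text
time_s: 7.25
tcp_pos: [0.5758, 0.115, 0.0729]
eef_rot: [175.1, 0.0, -29.7]
contact_force: [2.4, -1.0, -2.7]
gripper_width: 0.0453
gripper_force: 55.0
```

```bash
python3 - <<'E'
from h import *
s=r.get_state();print(s["tcp_pos"],s["eef_rot"],s["contact_force"],s["moment"])
a=r.capture("top")[120:220,200:310,::-1];b=r.capture("side")[110:220,250:350,::-1]
cv2.imwrite("pics/f.png",np.hstack([cv2.resize(a,(440,400),interpolation=2),cv2.resize(b,(360,400),interpolation=2)]))
E
```

```text
[0.57575895 0.11498064 0.07291754] [ 1.75050281e+02  4.11670399e-03 -2.96595586e+01] [ 2.36385844 -1.04402117 -2.70539261] [-0.16723265 -1.10000349  0.04432951]
```

View pics/f.png

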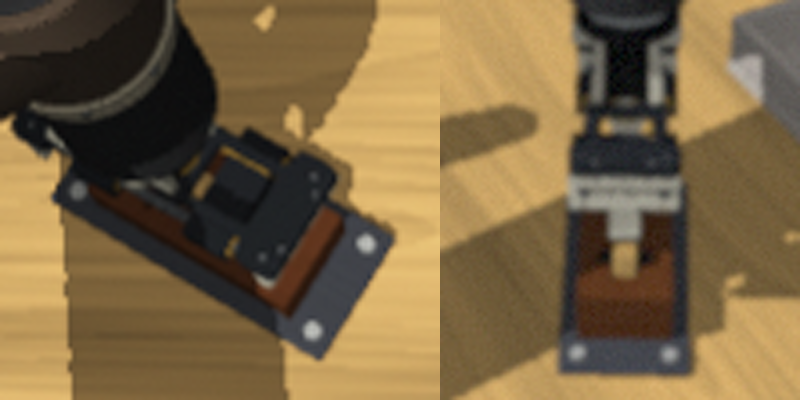

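The side crop shows the near bar end raised at about (625,260), so the rake turns with the hand. The stand is flat and in place. Next I ratchet upward.

Request:
carry_out:
  targets:
    - [0,0.0012,-0.0007,0.018,0,0]
    - [0,0.0012,-0.0007,0.018,0,0]
    - [0,0.0012,-0.0007,0.018,0,0]
    - [0,0.0012,-0.0007,0.018,0,0]
    - [0,0.0012,-0.0007,0.018,0,0]

```text
time_s: 7.98
tcp_pos: [0.574, 0.1122, 0.0747]
eef_rot: [-179.5, 0.0, -29.7]
contact_force: [5.0, 1.5, -7.0]
gripper_width: 0.0456
gripper_force: 55.0
```

Request:
carry_out:
  targets:
    - [0,0.0012,-0.0007,0.018,0,0]
    - [0,0.0012,-0.0007,0.018,0,0]
    - [0,0.0012,-0.0007,0.018,0,0]
    - [0,0.0012,-0.0007,0.018,0,0]
    - [0,0,0,0,0,0]

```text
time_s: 8.6
tcp_pos: [0.5727, 0.1098, 0.0762]
eef_rot: [-175.2, 0.0, -29.7]
contact_force: [0.9, -1.1, -7.3]
gripper_width: 0.0454
gripper_force: 55.0
```

Request:
carry_out:
  targets:
    - [0,-0.0013,-0.0007,-0.018,0,0]
    - [0,-0.0013,-0.0007,-0.018,0,0]
    - [0,-0.0013,-0.0007,-0.018,0,0]
    - [0,-0.0013,-0.0007,-0.018,0,0]
    - [0,-0.0013,-0.0007,-0.018,0,0]

```text
time_s: 9.22
tcp_pos: [0.5746, 0.113, 0.078]
eef_rot: [179.3, 0.0, -29.7]
contact_force: [0.2, -2.6, -6.5]
gripper_width: 0.0453
gripper_force: 55.0
```

Request:
carry_out:
  targets:
    - [0,-0.0013,-0.0007,-0.018,0,0]
    - [0,-0.0013,-0.0007,-0.018,0,0]
    - [0,-0.0013,-0.0007,-0.018,0,0]
    - [0,-0.0013,-0.0007,-0.018,0,0]
    - [0,0,0,0,0,0]

```text
time_s: 9.85
tcp_pos: [0.5761, 0.1155, 0.0794]
eef_rot: [175.0, 0.0, -29.7]
contact_force: [-1.0, -2.5, -6.3]
gripper_width: 0.0452
gripper_force: 55.0
```

Request:
carry_out:
  targets:
    - [0,0.0014,-0.0007,0.018,0,0]
    - [0,0.0014,-0.0007,0.018,0,0]
    - [0,0.0014,-0.0007,0.018,0,0]
    - [0,0.0014,-0.0007,0.018,0,0]
    - [0,0.0014,-0.0007,0.018,0,0]

```text
time_s: 10.48
tcp_pos: [0.5743, 0.1123, 0.0815]
eef_rot: [-179.4, -0.0, -29.7]
contact_force: [1.2, 0.2, -5.8]
gripper_width: 0.0457
gripper_force: 55.0
```

Request:
carry_out:
  targets:
    - [0,0.0015,-0.0007,0.018,0,0]
    - [0,0.0015,-0.0007,0.018,0,0]
    - [0,0.0015,-0.0007,0.018,0,0]
    - [0,0.0015,-0.0007,0.018,0,0]
    - [0,0,0,0,0,0]

```text
time_s: 11.1
tcp_pos: [0.5728, 0.1095, 0.0828]
eef_rot: [-175.1, -0.0, -29.7]
contact_force: [0.9, 0.5, -5.3]
gripper_width: 0.0456
gripper_force: 55.0
```

Request:
carry_out:
  targets:
    - [0,-0.0016,-0.0007,-0.018,0,0]
    - [0,-0.0016,-0.0007,-0.018,0,0]
    - [0,-0.0016,-0.0007,-0.018,0,0]
    - [0,-0.0016,-0.0007,-0.018,0,0]
    - [0,-0.0016,-0.0007,-0.018,0,0]

```text
time_s: 11.72
tcp_pos: [0.5747, 0.1131, 0.0845]
eef_rot: [179.3, 0.0, -29.7]
contact_force: [0.2, -1.9, -6.1]
gripper_width: 0.0458
gripper_force: 55.0
```

Request:
carry_out:
  targets:
    - [0,-0.0016,-0.0007,-0.018,0,0]
    - [0,-0.0016,-0.0007,-0.018,0,0]
    - [0,-0.0016,-0.0007,-0.018,0,0]
    - [0,-0.0016,-0.0007,-0.018,0,0]
    - [0,0,0,0,0,0]

```text
time_s: 12.35
tcp_pos: [0.5764, 0.1161, 0.0858]
eef_rot: [175.0, -0.0, -29.7]
contact_force: [-0.1, -1.7, -5.0]
gripper_width: 0.046
gripper_force: 55.0
```

```bash
python3 - <<'E'
from h import *
s=r.get_state();print(s["tcp_pos"],s["eef_rot"],s["contact_force"],s["moment"])
a=r.capture("top")[120:220,200:310,::-1];b=r.capture("side")[110:220,250:350,::-1]
cv2.imwrite("pics/g.png",np.hstack([cv2.resize(a,(440,400),interpolation=2),cv2.resize(b,(360,400),interpolation=2)]))
E
```

```text
[0.57642894 0.11608756 0.08578379] [ 1.75030811e+02 -2.17073403e-06 -2.96501723e+01] [-0.10315669 -1.7353107  -4.98941436] [ 0.00397193 -0.27249349  0.06218385]
```

View pics/g.png

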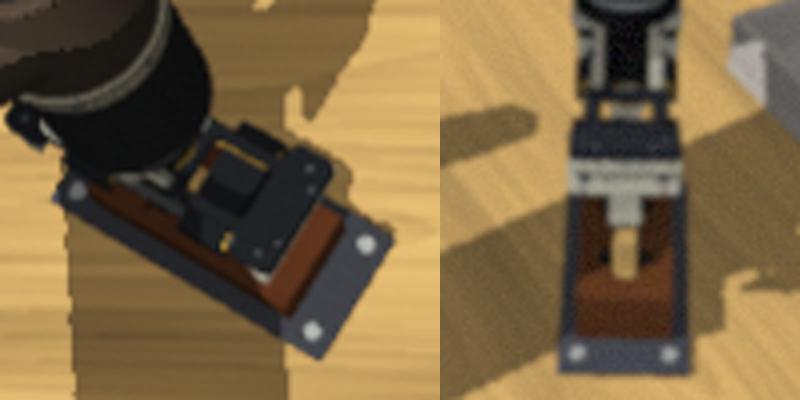

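The bar end is now higher, at about (627,252) in the side crop, and the stand has not moved. More swings.

Request:
carry_out:
  targets:
    - [0,0.0017,-0.0007,0.018,0,0]
    - [0,0.0017,-0.0007,0.018,0,0]
    - [0,0.0017,-0.0007,0.018,0,0]
    - [0,0.0017,-0.0007,0.018,0,0]
    - [0,0.0017,-0.0007,0.018,0,0]

```text
time_s: 13.08
tcp_pos: [0.5743, 0.1123, 0.0879]
eef_rot: [-179.4, -0.0, -29.7]
contact_force: [2.6, 2.0, -8.2]
gripper_width: 0.0456
gripper_force: 55.0
```

Request:
carry_out:
  targets:
    - [0,0.0018,-0.0007,0.018,0,0]
    - [0,0.0018,-0.0007,0.018,0,0]
    - [0,0.0018,-0.0007,0.018,0,0]
    - [0,0.0018,-0.0007,0.018,0,0]
    - [0,0,0,0,0,0]

```text
time_s: 13.7
tcp_pos: [0.5725, 0.109, 0.0893]
eef_rot: [-175.1, -0.0, -29.7]
contact_force: [0.8, 1.1, -4.7]
gripper_width: 0.0458
gripper_force: 55.0
```

Request:
carry_out:
  targets:
    - [0,-0.0018,-0.0007,-0.018,0,0]
    - [0,-0.0018,-0.0007,-0.018,0,0]
    - [0,-0.0018,-0.0007,-0.018,0,0]
    - [0,-0.0018,-0.0007,-0.018,0,0]
    - [0,-0.0018,-0.0007,-0.018,0,0]

```text
time_s: 14.32
tcp_pos: [0.5747, 0.113, 0.0909]
eef_rot: [179.3, 0.0, -29.7]
contact_force: [-0.6, -2.4, -4.2]
gripper_width: 0.0457
gripper_force: 55.0
```

Request:
carry_out:
  targets:
    - [0,-0.0019,-0.0007,-0.018,0,0]
    - [0,-0.0019,-0.0007,-0.018,0,0]
    - [0,-0.0019,-0.0007,-0.018,0,0]
    - [0,-0.0019,-0.0007,-0.018,0,0]
    - [0,0,0,0,0,0]

```text
time_s: 14.95
tcp_pos: [0.5768, 0.1162, 0.0924]
eef_rot: [175.0, -0.0, -29.6]
contact_force: [1.7, -2.4, -4.3]
gripper_width: 0.0456
gripper_force: 55.0
```

Request:
carry_out:
  targets:
    - [0,0.002,-0.0007,0.018,0,0]
    - [0,0.002,-0.0007,0.018,0,0]
    - [0,0.002,-0.0007,0.018,0,0]
    - [0,0.002,-0.0007,0.018,0,0]
    - [0,0.002,-0.0007,0.018,0,0]

```text
time_s: 15.58
tcp_pos: [0.5747, 0.1122, 0.0954]
eef_rot: [-179.4, -0.1, -29.7]
contact_force: [0.4, -1.8, 4.4]
gripper_width: 0.0457
gripper_force: 55.0
```

Request:
carry_out:
  targets:
    - [0,0.002,-0.0007,0.018,0,0]
    - [0,0.002,-0.0007,0.018,0,0]
    - [0,0.002,-0.0007,0.018,0,0]
    - [0,0.002,-0.0007,0.018,0,0]
    - [0,0,0,0,0,0]

```text
time_s: 16.2
tcp_pos: [0.573, 0.1089, 0.0973]
eef_rot: [-175.0, -0.1, -29.7]
contact_force: [-0.9, -0.4, 9.1]
gripper_width: 0.0457
gripper_force: 55.0
```

Request:
carry_out:
  targets:
    - [0,-0.002,-0.001,-0.018,0,0]
    - [0,-0.002,-0.001,-0.018,0,0]
    - [0,-0.002,-0.001,-0.018,0,0]
    - [0,-0.002,-0.001,-0.018,0,0]
    - [0,-0.001,-0.001,-0.01,0,0]

```text
time_s: 16.82
tcp_pos: [0.5741, 0.1125, 0.0978]
eef_rot: [179.8, 0.0, -29.7]
contact_force: [0.0, 0.3, -1.1]
gripper_width: 0.0453
gripper_force: 55.0
```

Request:
carry_out:
  targets:
    - [0,0,-0.003,0,0,0]
    - [0,0,-0.003,0,0,0]
    - [0,0,-0.003,0,0,0]
    - [0,0,0,0,0,0]

```text
time_s: 17.32
tcp_pos: [0.5744, 0.1123, 0.103]
eef_rot: [179.9, -0.0, -29.7]
contact_force: [1.0, -0.3, -1.4]
gripper_width: 0.0458
gripper_force: 55.0
```

Only the rake's own weight remains, so it is free. Lifting to about 25 mm clear.

Request:
carry_out:
  targets:
    - [0,0,-0.01,0,0,0]
    - [0,0,-0.015,0,0,0]
    - [0,0,-0.02,0,0,0]
    - [0,0,-0.012,0,0,0]
    - [0,0,-0.005,0,0,0]

```text
time_s: 17.95
tcp_pos: [0.5746, 0.1125, 0.1344]
eef_rot: [179.9, -0.0, -29.7]
contact_force: [0.8, 0.5, -2.8]
gripper_width: 0.0459
gripper_force: 55.0
```

Request:
carry_out:
  targets:
    - [0,0,0,0,0,0]
    - [0,0,0,0,0,0]
    - [0,0,0,0,0,0]

```text
time_s: 18.32
tcp_pos: [0.5742, 0.1123, 0.1334]
eef_rot: [179.9, 0.0, -29.7]
contact_force: [-0.3, 0.0, -2.0]
gripper_width: 0.0457
gripper_force: 55.0
```

```bash
python3 - <<'E'
from h import *
s=r.get_state();print(s["tcp_pos"],s["eef_rot"],s["contact_force"],s["moment"],s["qd"].round(1))
a=r.capture("top")[120:220,200:310,::-1];b=r.capture("side")[110:220,250:350,::-1]
cv2.imwrite("pics/i.png",np.hstack([cv2.resize(a,(440,400),interpolation=2),cv2.resize(b,(360,400),interpolation=2)]))
E
```

```text
[0.57416768 0.11230681 0.13339033] [ 1.79851872e+02  1.77565827e-02 -2.96800645e+01] [-0.27315478  0.03854448 -2.01974829] [-0.02177992  0.02878015  0.01995855] [ 0.   0.   0.1  0.   0.  -0. ]
```

View pics/i.png

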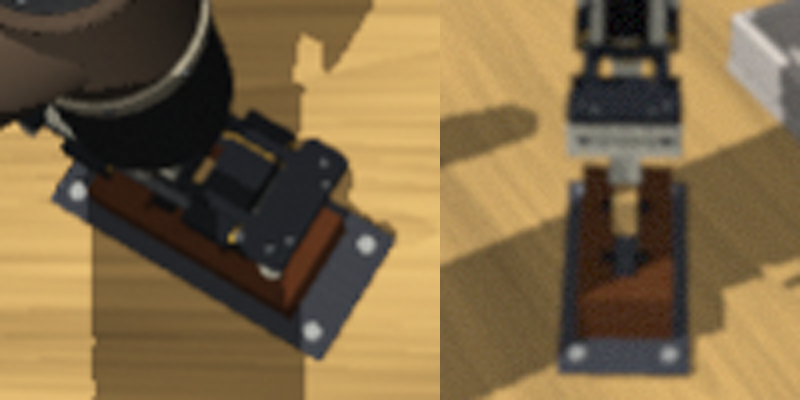

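The side crop shows the rake held upright over the empty slot, with its bar end at about (625,212). The stand is flat and unmoved. Rake freedom came after about 24 mm of lift, as specified, so there was little grip slip. Handing in.

```bash
python3 -c "
from plant import r
print(r.close_job())"
```

```text
the job is handed in; nothing more can be done
None
```

I rocked the rake free and handed the job in; the hand-in gave no verdict. The gripper is still holding the rake upright and still, with its teeth about 25 mm above the slot by my estimate. In the last pictures the stand was flat and hadn't moved, and the arm stayed clear of the jars and brush.

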